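# Lock the lens cell onto the craft-table magnifier

## Robot

A 6-joint arm with a two-finger parallel gripper is mounted at the origin on the work surface. World frame = base frame: x ahead of the robot, y to its left, z up, the work surface at z = 0. Lengths are in m, angles in rad, forces in N, time in s.
With the tool pointing down it reaches from about 0.25 to 0.8 m from the base axis. Payload 3.9 kg.
Tool frame: the origin (TCP) lies between the finger pads; the fingertips stand 19 mm ahead of it and the grasp point (between the pads) is the TCP; z points along the fingers, x is the direction in which the jaws open and shut, and the axes are right-handed (so a half turn about z gives the same grasp; the last joint's range is limited). The gripper opens to 85 mm and grips with 20 to 120 N. Pads are 22 mm wide; open, the fingers measure 114 mm over their backs; the gripper's body (76 mm by 85 mm) begins 54 mm behind the grasp point. The pads swing forward as they close: fully open they stand 13 mm farther back than shut.
Start: joints at [-1.132, 0.26, -0.138, 1.173, 0, 1.571], TCP at [0.223, -0.475, 0.25] pointing down, gripper open.
Joint ranges: [-2.78, 2.78], [-0.83, 1.72], [-1.28, 1.37], [-1.9, 2.12], [-1.57, 1.48], [-3.14, 3.14]. Speed limits (rad/s): [2.57, 2.57, 3.14, 3.14, 3.14, 3.14].

## Interface

Orientations are given as a rotation vector (axis times angle).
In Python, from rig import r, viewer gives the robot as it stands.
- The arm moves only by the shell command python3 -m pendant 'ROWS' [OPENING]. ROWS is JSON, a list of rows, each a list of 4 numbers: the shift along the tool's x, y, z in m, then the turn about the tool's z in degrees. A call has exactly 8 rows; each row shifts and turns the pose as measured when the row begins, along the tool's axes as they then stand; what a row does not reach is not made up. A row lasts 1/10 s, in which the tool goes at most 50 mm and 8.59 degrees, less where a joint would pass 70% of its speed; a pose out of reach is approached as far as the arm can. A call with a gripper value outside its range is refused whole. OPENING is the opening, from -1 (shut) to 1 (fully open), so that 0 is half open, set as the call begins (- or left out, the last holds). The fingers move at their own pace and stop on an object; the grip force is fixed at half the most. Time passes only in rows, so rows that do not move let the fingers close, or fill a call up. It gives the time, the measured TCP pose, the force and the opening at its end, in the units of the state.
- r.get_state(): the state, without advancing time (a new reading comes with each control period).
- viewer.read_camera(name): name is "side" or "top" or "wrist"; returns a dict with "image" (480x640x3 uint8, blue, green, red), "mtx" (3x3 intrinsics, pixels), "world_from_camera" (4x4, takes a point from camera to world coordinates). Camera axes: x right, y down, z forward; pixel columns grow to the right and rows downward; lengths in m; the calibration is good to about 2 mm. A picture is of the moment at which its call begins. There is no depth.
- r.job_done(): hands the job in, once; it reports no verdict.
The state is a dict: "t": time; "qpos": joint angles; "qd": joint speeds; "joint_efforts": joint torques, N m; "eef_pos": TCP position; "ee_rot": TCP orientation; "ft_force": force on the tool from outside, world axes, zero at the start; "wrist_torque": the same for the moment, N m; "finger_gap": finger opening in m.
Only numpy, scipy, OpenCV 4.12 (cv2) and the standard library are available. Lean on these libraries where they do the work, as an engineer would, in place of code of your own. Each camera call takes 0.05 s, during which the arm holds its last target.

## Task

Put the stand magnifier on the craft table back together: pick up the black knurled lens cell, set it lens up on the magnifier's tube, and turn it by its collar until its hidden keyways drop over the pins and it can be pushed down fully home on the shoulder, against the spring. Finish while still gripping the collar and holding it pushed home (a helper then puts in the locking screw); do not let go. Leave the glue bottle, the remote control and the tape roll where they are.

Things in the scene. Friction and masses are not known exactly. Their poses are not given: they have to be found in the camera images.
- lens_cell: Loose black knurled round collar, glass lens in its top: 60 mm outside diameter, 34 mm tall, about 120 g. Origin at the centre of its underside, z up along its axis; starts standing on the table, lens up. Open below: a flange 6 mm thick at the bottom has a 41 mm round opening with three keyways 8.4 mm wide, 120 degrees apart; their direction is unmarked and hidden from above.
- lens_top (a point): Centre of the lens cell's top, 34 mm above its underside. The lens is 4 mm thick, its upper face 1 mm below this point.
- magnifier: Fixed stand magnifier: white base 130 x 110 x 12 mm (x, y, z), origin at the centre of the base's underside, z up. On its axis stands a grey round tower of 47 mm diameter up to z = 56 mm (the shoulder), then an aluminium spigot of 38 mm diameter up to z = 78 mm, then a cone narrowing to 29 mm at its top, z = 84 mm.
- spigot_top (a point): Centre of the top of the spigot, 84 mm above the table. Three brass pins of 4 mm diameter, 120 degrees apart, stick out of the spigot to 23 mm from its axis, 14 to 18 mm below this point. They face any way, different each time and unrelated to the base's yaw.
- shoulder (a point): Centre of the tower's shoulder, 56 mm above the table: the lens cell's origin lies here when fully home. Set on, the cell rests on the orange ring, 17 mm above this point; pressed 3 mm lower it stops hard on the pins, unless the keyways are over the pins to about 0.09 rad: then it goes down home. Turn either way; they meet every 120 degrees.
- spring_ring (a joint): Orange ring of 55 mm diameter round the tower, pressed down by the lens cell: 0 m = up (its top 73 mm above the table), 0.017 m = down, with the cell fully home. It pushes up with about 2.7 N at 0 and 8 N at 0.017, so the cell comes back up if it is let go.
- glue_bottle: Bystander: white glue bottle with a blue cap, 38 mm diameter, 128 mm tall, standing. Origin at the centre of its underside.
- handset: Bystander: black remote control lying flat, 44 x 150 x 19 mm (x, y, z). Origin at the centre of its underside.
- tape_roll: Bystander: yellow roll of tape lying flat, 76 mm outside diameter, 18 mm tall. Origin at the centre of its underside.
Mind the look-alikes: they are no part of the job. There is more than one size of the lens_cell; the one meant has the size given above.

How it is judged:
On the way, in this order (a step that is already met when the one before it is completed fails the run):
1. the lens cell is lifted off the table (height (world z) of lens_cell above 0.03 m), for 0.1 s.
2. the lens cell is on the spigot and fully home (z of lens_cell in the frame of shoulder below 0.0025 m and horizontal distance between lens_cell and shoulder below 0.003 m and angle between lens_cell's own z axis and vertical below 0.08 rad), for 0.2 s.
At the end, for the whole second after the job is handed in: Lens cell on the spigot, lens up (tilt < 0.08 rad), origin within 3 mm of the axis and at most 2.5 mm above the shoulder, spring ring pressed > 14.5 mm, at rest; fingers still round the collar (> 2 N; grasp point within 15 mm of its axis, < 48 mm above its underside) (all of step 2 and z of lens_cell in the frame of shoulder above -0.003 m and value of joint spring_ring above 0.0145 m and contact force between the fingers and lens_cell above 2 N and z of the grasp point in the frame of lens_cell below 0.048 m and horizontal distance between the grasp point and lens_cell below 0.015 m and linear speed of lens_cell below 0.02 m/s); the arm keeps its last pose, push and grip.
It fails at once if the glue bottle is moved by more than 25 mm (distance of glue_bottle from where it was at the start of the episode above 0.025 m).
It fails at once if the remote control is moved by more than 25 mm (distance of handset from where it was at the start of the episode above 0.025 m).
It fails at once if the tape roll is moved by more than 25 mm (distance of tape_roll from where it was at the start of the episode above 0.025 m).
It also fails if it takes over 64 s, if anything falls off the work surface, if the arm or the gripper's body presses on something with over 40 N, if the wrist force passes 120 N, or if a joint passes its speed limit or range.

## Working session

There is one attempt and no reset: what is moved stays moved. The work goes in short steps, Python scripts to look and compute and a shell command to move; the robot and the scene stay as the last step left them, time stands still between calls to the robot, and variables do not carry over. Pictures are saved under pics/ and viewed, and the job is handed in when it is done.

```bash
ls; mkdir -p pics
python3 - <<'E'
from rig import r, viewer
import cv2,numpy as np
s=r.get_state();print(s)
for n in("side","top","wrist"):
    c=viewer.read_camera(n);cv2.imwrite(f"pics/{n}0.png",c["image"]);print(n,c["mtx"].tolist(),np.round(c["world_from_camera"],4).tolist())
E
```

```text
pics
{'t': 0.0, 'qpos': array([-1.13197822e+00,  2.60685672e-01, -1.39377371e-01,  1.17273118e+00,
       -1.81908993e-05,  1.57079278e+00]), 'qd': array([-1.91049327e-05, -2.87232978e-04,  8.12516298e-04,  1.04934438e-03,
        1.95864495e-04,  6.62622051e-04]), 'joint_efforts': array([ 7.51292573e-04, -4.05675888e+01,  2.53924763e+01,  1.86979811e-02,
        1.48305362e-04,  3.04826095e-06]), 'eef_pos': array([ 0.22277107, -0.47466297,  0.24946089]), 'ee_rot': array([-2.65079901,  1.6841104 ,  0.00266333]), 'ft_force': array([-0.1299842 , -0.60618205, -0.18849446]), 'wrist_torque': array([-0.03350579, -0.00159929, -0.03364686]), 'finger_gap': 0.08542445030793389}
side [[467.8700498300867, 0.0, 318.75636379160886], [0.0, 467.8700498300867, 239.78481556675104], [0.0, 0.0, 1.0]] [[-0.7184, -0.471, 0.5119, 0.1749], [-0.6956, 0.4952, -0.5205, 0.3987], [-0.0084, -0.73, -0.6834, 0.6271], [0.0, 0.0, 0.0, 1.0]]
top [[590.5231986373527, 0.0, 324.4664712486226], [0.0, 590.5231986373527, 246.71952198011178], [0.0, 0.0, 1.0]] [[0.02, -0.9968, 0.0778, 0.4947], [-0.9995, -0.0181, 0.026, -0.004], [-0.0245, -0.0782, -0.9966, 1.0053], [0.0, 0.0, 0.0, 1.0]]
wrist [[374.8996343825099, 0.0, 311.80450374283276], [0.0, 374.8996343825099, 233.2970468845266], [0.0, 0.0, 1.0]] [[0.4252, -0.8657, -0.2641, 0.2899], [-0.9051, -0.4072, -0.1225, -0.4429], [-0.0015, 0.2911, -0.9567, 0.3734], [0.0, 0.0, 0.0, 1.0]]
```

View pics/top0.png

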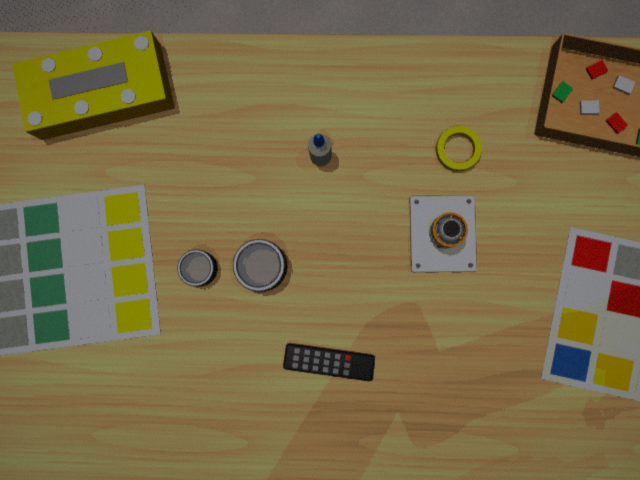

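View pics/side0.png

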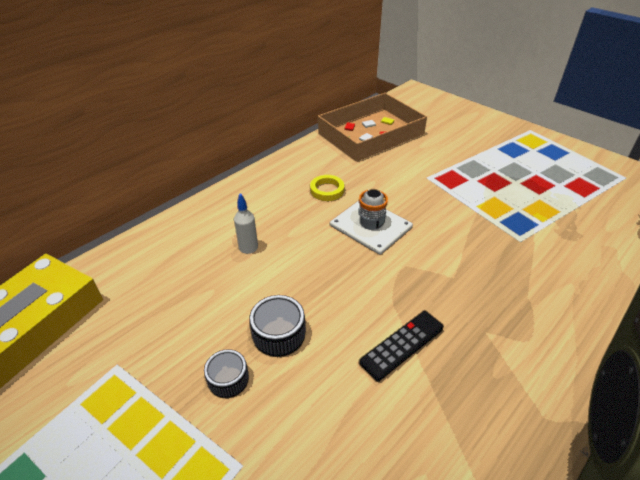

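Candidates for the cell are the small black ring at top (197,268) / side (227,373), the larger black ring at top (260,266) / side (278,325), and the dark hole of the magnifier at (452,229). I'll measure diameters at the rim height.

```bash
cat > h.py <<'E'
import numpy as np,cv2
from rig import r,viewer
def ray(c,u,v):
    K=c["mtx"];T=c["world_from_camera"];d=T[:3,:3]@np.linalg.solve(K,[u,v,1.]);return T[:3,3],d
def onz(c,u,v,z):
    o,d=ray(c,u,v);return o+d*(z-o[2])/d[2]
def proj(c,p):
    T=np.linalg.inv(c["world_from_camera"]);q=c["mtx"]@(T[:3,:3]@np.asarray(p)+T[:3,3]);return q[:2]/q[2]
def circ(P):
    P=np.asarray(P)[:,:2];A=np.c_[2*P,np.ones(len(P))];x=np.linalg.lstsq(A,(P**2).sum(1),rcond=None)[0];return x[:2],np.sqrt(x[2]+x[:2]@x[:2])
E
python3 - <<'E'
from h import *
im={n:cv2.imread(f"pics/{n}0.png") for n in("top","side")}
a=im["top"][225:315,160:310];b=im["side"][280:410,190:320];cc=im["top"][190:280,400:490];d=im["side"][175:255,320:420]
o=np.zeros((600,800,3),np.uint8)
for k,(x,w,hh) in enumerate([(a,400,240),(b,300,300),(cc,300,300),(d,375,300)]):
    x=cv2.resize(x,(w,hh),interpolation=cv2.INTER_CUBIC);y0=(k//2)*300;x0=(k%2)*400;o[y0:y0+hh,x0:x0+w]=x
cv2.imwrite("pics/crop1.png",o)
E
```

```text
(no output)
```

View pics/crop1.png

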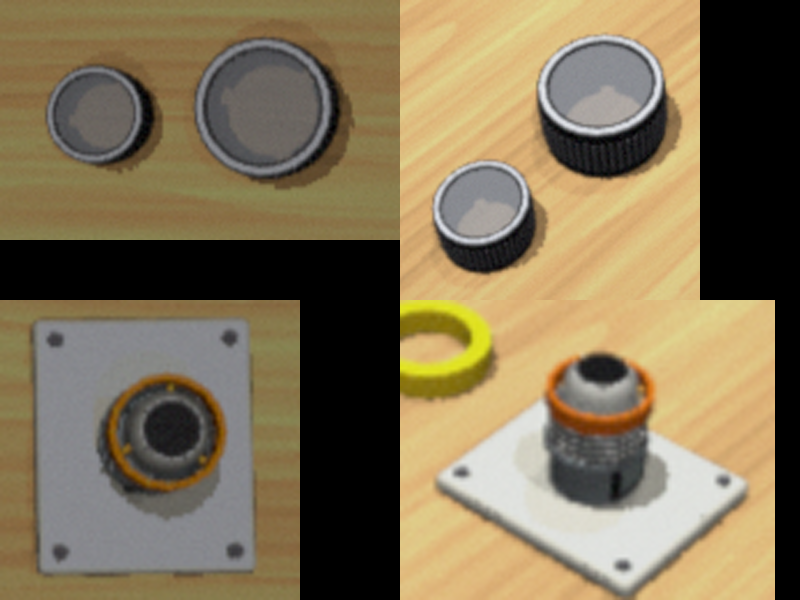

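View pics/wrist0.png

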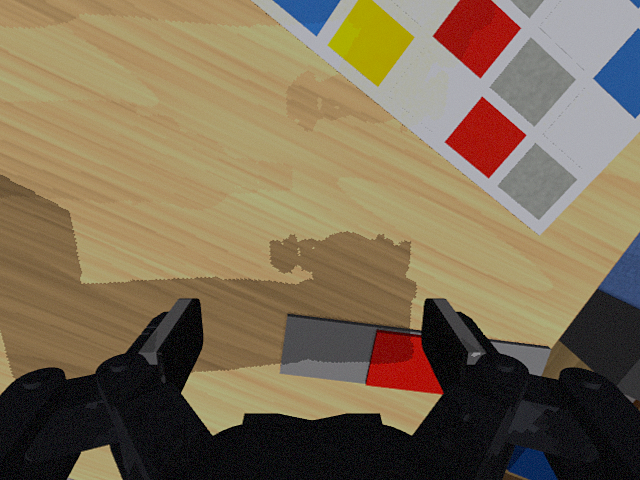

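The crops show two knurled rings differing in size; the small one is at top (197,268). Three brass pins are faintly visible inside the orange ring. Next I'll measure rim diameters and the magnifier.

Run:
```python
from h import *
C={n:viewer.read_camera(n) for n in("top","side")}
def rim(n,box,z,rng):
    x0,y0,x1,y1=box;I=C[n]["image"][y0:y1,x0:x1];hsv=cv2.cvtColor(I,cv2.COLOR_BGR2HSV)
    m=cv2.inRange(hsv,*rng);cs,_=cv2.findContours(m,cv2.RETR_EXTERNAL,cv2.CHAIN_APPROX_NONE)
    c=max(cs,key=lambda k:cv2.contourArea(cv2.convexHull(k)));c=cv2.convexHull(c)[:,0]+[x0,y0]
    P=[onz(C[n],u,v,z) for u,v in c];ce,R=circ(P);print(n,box,np.round(ce,4),"D",round(2*R,4),"px",proj(C[n],[*ce,z]).round(1))
br=((0,0,115),(180,60,255))
rim("top",(170,240,222,295),.034,br);rim("top",(228,232,292,298),.045,br)
br2=((0,0,150),(180,60,255))
rim("side",(198,340,255,400),.034,br2);rim("side",(244,290,312,360),.045,br2)
org=((5,150,60),(20,255,255))
rim("top",(425,205,475,255),.073,org);rim("side",(350,185,395,215),.073,org)
dk=((0,0,0),(180,255,45))
rim("top",(438,218,464,240),.084,dk);rim("side",(362,186,386,200),.084,dk)
# pins: yellow inside ring
I=C["top"]["image"];x=cv2.resize(I[205:255,425:475],(600,600),interpolation=cv2.INTER_NEAREST);y=I[245:292,172:222]
cv2.imwrite("pics/pins.png",x);y=cv2.convertScaleAbs(cv2.resize(y,(600,564),interpolation=cv2.INTER_CUBIC),alpha=1.8,beta=-60);cv2.imwrite("pics/cell.png",y)
s=cv2.convertScaleAbs(cv2.resize(C["side"]["image"][340:400,198:258],(600,600),interpolation=cv2.INTER_CUBIC),alpha=1.5,beta=-60);cv2.imwrite("pics/cells.png",s)
```

```text
top (170, 240, 222, 295) [0.5326 0.2352] D 0.0568 px [194.8 267.2]
top (228, 232, 292, 298) [0.5385 0.1288] D 0.081 px [258.1 264.5]
side (198, 340, 255, 400) [0.5317 0.2325] D 0.0587 px [224.6 366.5]
side (244, 290, 312, 360) [0.5391 0.1239] D 0.0832 px [276.5 315.3]
top (425, 205, 475, 255) [ 0.5984 -0.1764] D 0.0547 px [449.3 229.4]
side (350, 185, 395, 215) [ 0.594  -0.1747] D 0.0607 px [372.5 199.5]
top (438, 218, 464, 240) [ 0.5991 -0.1771] D 0.0241 px [451.1 228.2]
side (362, 186, 386, 200) [ 0.5968 -0.1797] D 0.0199 px [373.4 193.1]
```

View pics/pins.png

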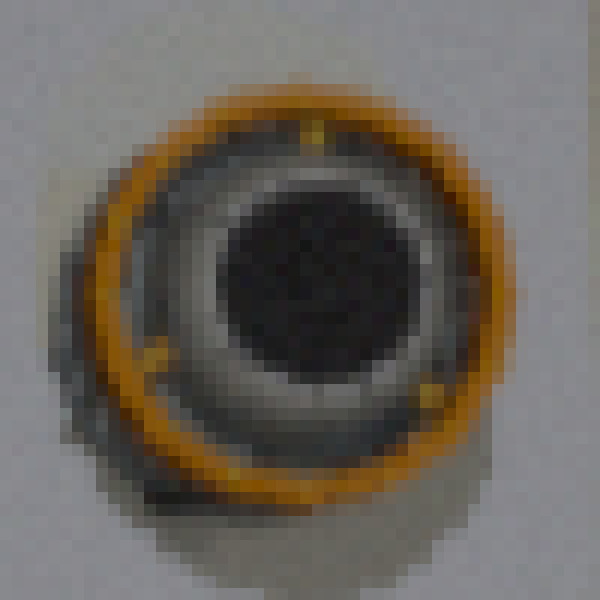

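View pics/cell.png

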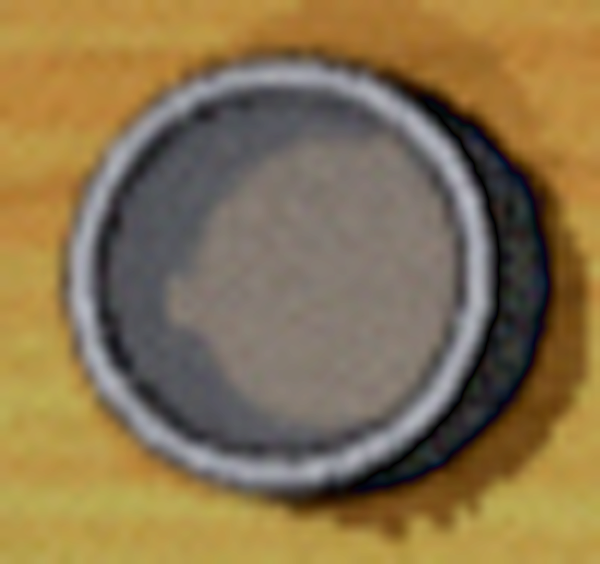

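View pics/cells.png

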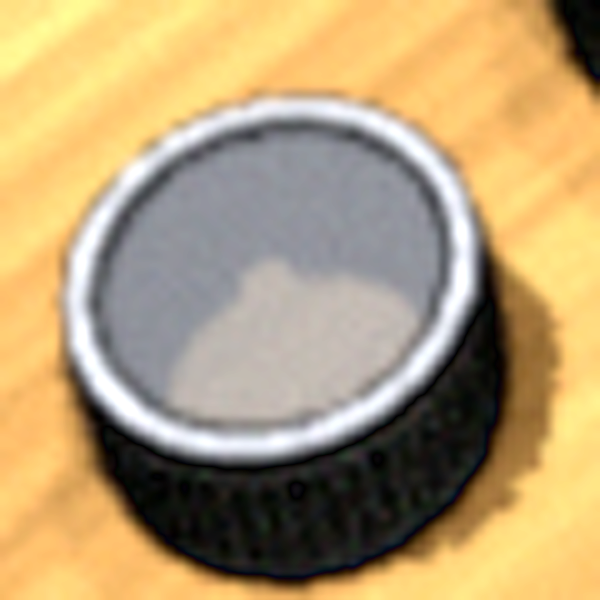

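The small ring is 57–59 mm across its rim and the large one is 81–83 mm, so I take the small one at top (195,267). One keyway shows through the glass at top (186.8,270) and side (225,366.5). The pins show at top (451,216), (438,235) and (461,238). Next I'll work out the directions.

Run:
```python
from h import *
C={n:viewer.read_camera(n) for n in("top","side")}
c=np.array([.5323,.234])
for n,u,v in(("top",186.8,270),("side",225,366.5)):
  for z in(.0,.006,):
    p=onz(C[n],u,v,z)[:2]-c;print(n,z,p.round(4),np.hypot(*p).round(4),np.degrees(np.arctan2(p[1],p[0])).round(1))
m=np.array([.598,-.1767])
for u,v in((451.25,216.25),(437.75,234.75),(461.1,237.75)):
    p=onz(C["top"],u,v,.068)[:2]-m;a=np.degrees(np.arctan2(p[1],p[0]));print("pin",p.round(4),np.hypot(*p).round(4),a.round(1),(a%120).round(1))
s=r.get_state();from scipy.spatial.transform import Rotation as R
M=R.from_rotvec(s["ee_rot"]).as_matrix();print(M.round(3))
t=s["eef_pos"]
print("to cell, tool frame",(M.T@(np.array([*c,.024])-t)).round(4),"azimuth of tool x",np.degrees(np.arctan2(M[1,0],M[0,0])))
# corners of base bolts for independent centre
I=C["top"]["image"];hsv=cv2.cvtColor(I[185:285,400:490],cv2.COLOR_BGR2HSV);mk=cv2.inRange(hsv,(0,0,110),(180,45,255));mk=cv2.morphologyEx(mk,cv2.MORPH_CLOSE,np.ones((3,3)))
cs,_=cv2.findContours(mk,cv2.RETR_EXTERNAL,cv2.CHAIN_APPROX_NONE);k=max(cs,key=cv2.contourArea);b=cv2.minAreaRect(k);print(b,onz(C["top"],b[0][0]+400,b[0][1]+185,.012))
```

```text
top 0.0 [-0.0034  0.0232] 0.0235 98.3
top 0.006 [-0.0036  0.0217] 0.022 99.4
side 0.0 [ 0.0193 -0.0114] 0.0224 -30.5
side 0.006 [ 0.0157 -0.0097] 0.0185 -31.6
pin [ 0.0221 -0.0036] 0.0224 -9.2 110.8
pin [-0.0078  0.0176] 0.0193 113.9 113.9
pin [-0.012  -0.0192] 0.0226 -121.9 118.1
[[ 0.425 -0.905 -0.   ]
 [-0.905 -0.425  0.   ]
 [-0.     0.    -1.   ]]
to cell, tool frame [-0.5104 -0.5813  0.2263] azimuth of tool x -64.85897331098246
((43.004966735839844, 48.27263641357422), (75.69657897949219, 64.7529296875), 88.9583740234375) [ 0.59852905 -0.17710702  0.012     ]
```

```bash
python3 -m pendant '[[0,0,0,-8.1],[0,0,0,-8.1],[0,0,0,-8.1],[0,0,0,-8.1],[0,0,0,-8.1],[0,0,0,-8.1],[0,0,0,-8.1],[0,0,0,-8.1]]' 1
```

```text
t: 1.15
eef_pos: [0.2228, -0.4748, 0.2498]
ee_rot: [-3.14, -0.07, 0.001]
ft_force: [0.8, -0.3, 0.6]
finger_gap: 0.0855
```

```bash
python3 -m pendant '[[0.019,-0.044,0,-0],[0.019,-0.044,0,0],[0.019,-0.044,0,0],[0.019,-0.044,0,0],[0.019,-0.044,0,0],[0.019,-0.044,0,0],[0.019,-0.044,0,0],[0.019,-0.044,0,0]]'; python3 -m pendant '[[0.019,-0.044,0,0],[0.019,-0.044,0,0],[0.019,-0.044,0,0],[0.019,-0.044,0,0],[0.019,-0.044,0,0],[0.019,-0.04,0,0],[0,0,0,0],[0,0,0,0]]'
```

```text
t: 1.95
eef_pos: [0.363, -0.1115, 0.2492]
ee_rot: [3.137, 0.053, 0.008]
ft_force: [1.0, -0.4, 0.1]
finger_gap: 0.0854
t: 2.75
eef_pos: [0.4724, 0.1706, 0.2501]
ee_rot: [3.137, 0.069, 0.021]
ft_force: [-0.3, -0.6, -0.1]
finger_gap: 0.0854
```

```bash
python3 -m pendant '[[0.02,-0.02,0.02,0],[0.02,-0.02,0.02,0],[0.022,-0.02,0.02,0],[0,0,0.01,0],[0,0,0,0],[0,0,0,0],[0,0,0,0],[0,0,0,0]]'
python3 - <<'E'
from h import *
s=r.get_state();print(s["eef_pos"],s["ee_rot"])
for n in("wrist","top"):
    c=viewer.read_camera(n);cv2.imwrite(f"pics/{n}1.png",c["image"]);
    print(proj(c,[.5323,.234,.034]),np.round(c["world_from_camera"],3).tolist())
E
```

```text
t: 3.55
eef_pos: [0.532, 0.2253, 0.1817]
ee_rot: [3.135, 0.053, 0.021]
ft_force: [0.7, 0.5, 0.3]
finger_gap: 0.0855
[0.53197442 0.22528777 0.18172588] [3.13527193 0.0529833  0.02090211]
[310.09670138 210.62277306] [[0.999, 0.029, 0.023, 0.528], [0.034, -0.954, -0.296, 0.301], [0.013, 0.297, -0.955, 0.305], [0.0, 0.0, 0.0, 1.0]]
[195.55341226 267.41300663] [[0.02, -0.997, 0.078, 0.495], [-0.999, -0.018, 0.026, -0.004], [-0.024, -0.078, -0.997, 1.005], [0.0, 0.0, 0.0, 1.0]]
```

View pics/wrist1.png

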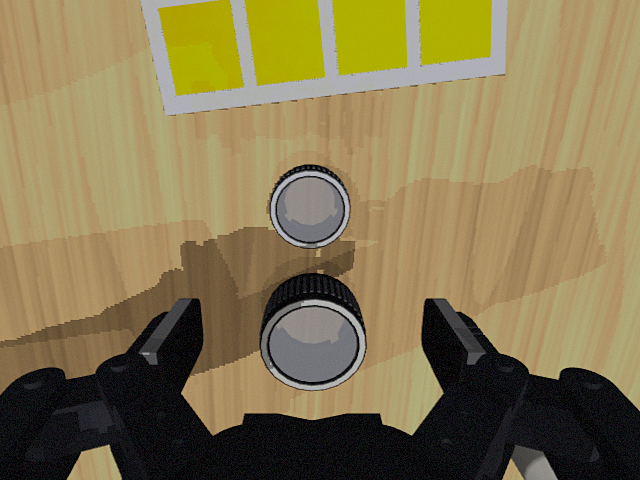

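Run:
```python
from h import *
c=viewer.read_camera("wrist");I=c["image"]
x0,y0,x1,y1=255,150,365,255
I2=I[y0:y1,x0:x1];m=cv2.inRange(cv2.cvtColor(I2,cv2.COLOR_BGR2HSV),(0,0,135),(180,40,255))
cs,_=cv2.findContours(m,cv2.RETR_EXTERNAL,cv2.CHAIN_APPROX_NONE);k=cv2.convexHull(max(cs,key=lambda k:cv2.contourArea(cv2.convexHull(k))))[:,0]+[x0,y0]
ce,R=circ([onz(c,u,v,.034) for u,v in k]);print(ce,2*R)
z=cv2.convertScaleAbs(cv2.resize(I[160:255,260:360],(800,600*1),interpolation=cv2.INTER_CUBIC),alpha=2.2,beta=-150);cv2.imwrite("pics/w1z.png",z)
```

```text
[0.53192888 0.23427685] 0.05821666375346216
```

View pics/w1z.png

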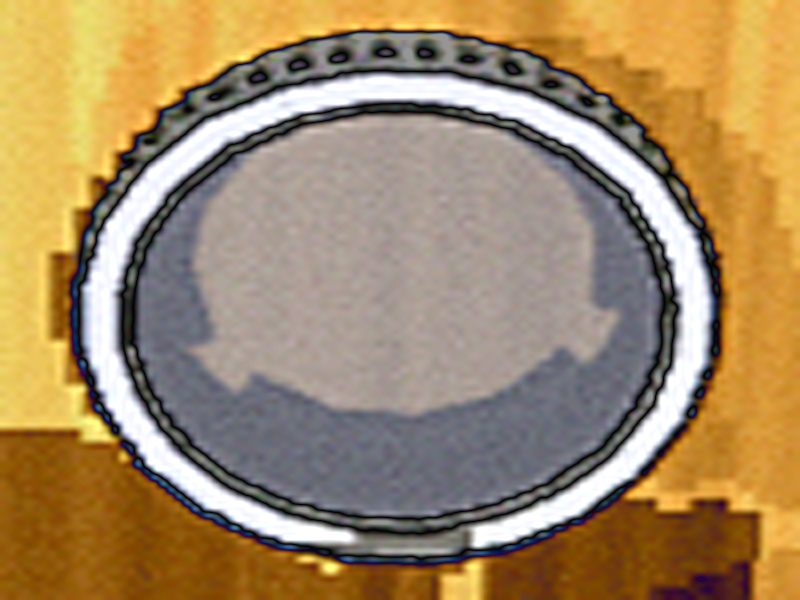

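The wrist crop shows two keyways through the lens, at crop (215,370) and (595,335). The cell centre agrees at (0.532, 0.234).

Run:
```python
from h import *
c=viewer.read_camera("wrist");ce=np.array([.5320,.2343])
for a,b in((190,345),(238,390),(215,368),(618,315),(585,360),(602,338)):
    p=onz(c,260+(a+.5)/8-.5,160+(b+.5)/6.316-.5,0)[:2]-ce;t=np.degrees(np.arctan2(p[1],p[0]));print(p.round(4),np.hypot(*p).round(4),t.round(1),(t%120).round(1))
s=r.get_state()
from scipy.spatial.transform import Rotation as R
M=R.from_rotvec(s["ee_rot"]).as_matrix();print(M.round(3),np.degrees(np.arctan2(M[1,0],M[0,0])))
print(M.T@(np.array([*ce,.025])-s["eef_pos"]))
```

```text
[-0.0211 -0.0118] 0.0242 -150.7 89.3
[-0.016  -0.0179] 0.024 -131.9 108.1
[-0.0185 -0.0149] 0.0238 -141.1 98.9
[ 0.0235 -0.0063] 0.0243 -15.1 104.9
[ 0.0203 -0.0126] 0.0239 -31.8 88.2
[ 0.022  -0.0095] 0.0239 -23.5 96.5
[[ 0.999  0.034  0.014]
 [ 0.034 -0.999 -0.005]
 [ 0.013  0.006 -1.   ]] 1.9770146222129088
[-0.00205283 -0.0093083   0.15633925]
```

```bash
python3 -m pendant '[[-0.002,-0.009,0,0],[0,0,0.03,0],[0,0,0.03,0],[0,0,0.03,0],[0,0,0.02,0],[0,0,0,0],[0,0,0,0],[0,0,0,0]]'
python3 - <<'E'
from h import *
from scipy.spatial.transform import Rotation as R
c=viewer.read_camera("wrist");cv2.imwrite("pics/w2.png",c["image"])
s=r.get_state();M=R.from_rotvec(s["ee_rot"]).as_matrix();print(M.round(3).tolist(),s["eef_pos"])
print(M.T@(np.array([.532,.2343,.026])-s["eef_pos"]))
E
```

```text
t: 4.55
eef_pos: [0.5335, 0.2408, 0.072]
ee_rot: [3.141, 0.059, 0.033]
ft_force: [-0.6, 0.1, 0.8]
finger_gap: 0.0855
[[0.999, 0.037, 0.022], [0.037, -0.999, 0.001], [0.022, 0.0, -1.0]] [0.53394499 0.24098035 0.0723806 ]
[-0.00320194  0.00659732  0.04632271]
```

View pics/w2.png

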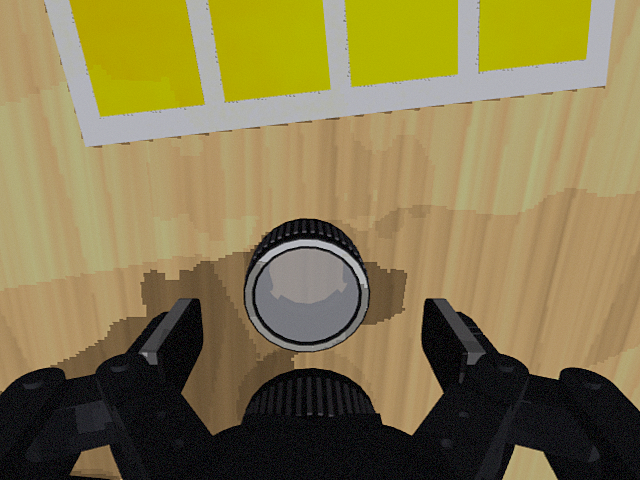

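```bash
python3 -m pendant '[[-0.003,0.0066,0,0],[0,0,0,0],[0,0,0.01,0],[0,0,0.01,0],[0,0,0.01,0],[0,0,0.01,0],[0,0,0,0],[0,0,0,0]]'
python3 - <<'E'
from h import *
from scipy.spatial.transform import Rotation as R
c=viewer.read_camera("wrist");cv2.imwrite("pics/w3.png",c["image"])
s=r.get_state();M=R.from_rotvec(s["ee_rot"]).as_matrix();print(M.round(3).tolist(),s["eef_pos"])
print(M.T@(np.array([.532,.2343,.026])-s["eef_pos"]))
E
```

```text
t: 5.4
eef_pos: [0.5337, 0.2343, 0.0312]
ee_rot: [-3.139, -0.058, -0.041]
ft_force: [0.0, 0.5, 1.2]
finger_gap: 0.0854
[[0.999, 0.037, 0.026], [0.037, -0.999, 0.002], [0.026, -0.001, -1.0]] [0.53349808 0.23418496 0.03118872]
[-0.00162513 -0.00016276  0.00514905]
```

View pics/w3.png

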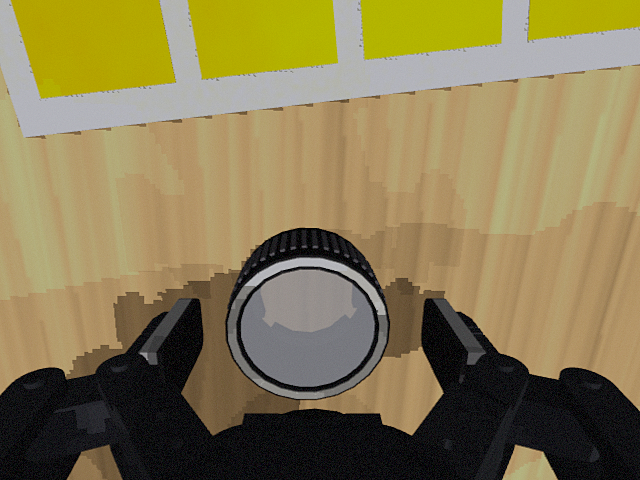

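The cell rim is centred at (308,327) between the pads at 200 and 425. I lower it 4 mm more and close.

```bash
python3 -m pendant '[[-0.001,0,0.004,0],[0,0,0.001,0],[0,0,0,0],[0,0,0,0],[0,0,0,0],[0,0,0,0],[0,0,0,0],[0,0,0,0]]'; python3 -m pendant '[[0,0,0,0],[0,0,0,0],[0,0,0,0],[0,0,0,0],[0,0,0,0],[0,0,0,0],[0,0,0,0],[0,0,0,0]]' -1;  python3 -m pendant '[[0,0,0,0],[0,0,0,0],[0,0,-0.01,0],[0,0,-0.01,0],[0,0,-0.01,0],[0,0,-0.02,0],[0,0,0,0],[0,0,0,0]]'
python3 - <<'E'
from h import *
for n in("wrist","side"):
    c=viewer.read_camera(n);cv2.imwrite(f"pics/{n}4.png",c["image"])
E
```

```text
t: 6.25
eef_pos: [0.5337, 0.2348, 0.0272]
ee_rot: [-3.138, -0.058, -0.044]
ft_force: [0.1, 0.5, -0.3]
finger_gap: 0.0855
t: 7.05
eef_pos: [0.5337, 0.2349, 0.0279]
ee_rot: [-3.137, -0.058, -0.045]
ft_force: [-0.1, -0.4, 1.4]
finger_gap: 0.0584
t: 7.85
eef_pos: [0.5316, 0.2344, 0.0812]
ee_rot: [-3.138, -0.058, -0.043]
ft_force: [0.1, 0.4, -1.5]
finger_gap: 0.0586
```

View pics/wrist4.png

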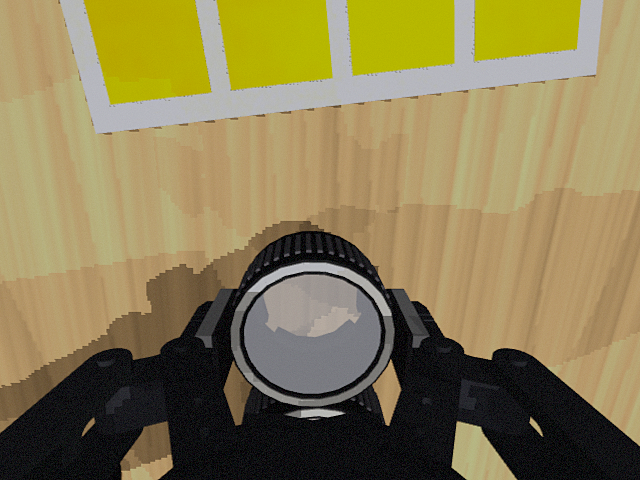

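View pics/side4.png

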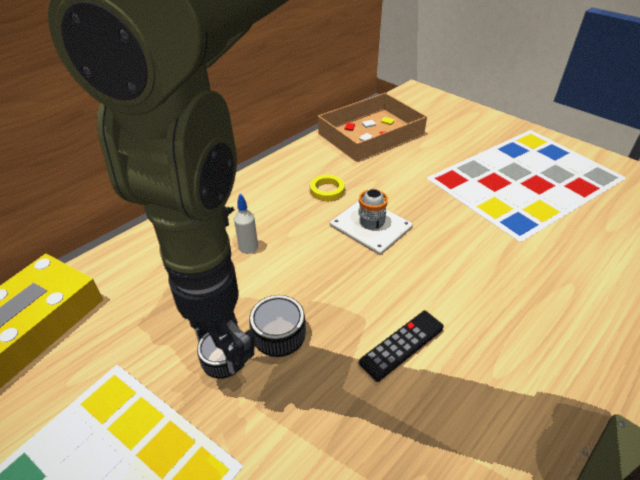

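```bash
python3 -m pendant '[[0,0,-0.03,0],[0,0,-0.03,0],[0,0,-0.03,0],[0,0,-0.03,0],[0,0,-0.01,0],[0,0,0,0],[0,0,0,0],[0,0,0,0]]' ;  python3 -m pendant '[[0.006,0.035,0,0],[0.006,0.035,0,0],[0.006,0.035,0,0],[0.006,0.035,0,0],[0.006,0.035,0,0],[0.006,0.035,0,0],[0.006,0.035,0,0],[0,0,0,0]]';python3 -m pendant '[[0.006,0.02,0,0],[0.006,0.02,0,0],[0.006,0.02,0,0],[0,0.02,0,0],[0,0.02,0,0],[0,0,0,0],[0,0,0,0],[0,0,0,0]]'
```

```text
t: 8.75
eef_pos: [0.5234, 0.2319, 0.2046]
ee_rot: [3.137, 0.058, 0.017]
ft_force: [-0.3, -0.5, -1.6]
finger_gap: 0.0585
t: 9.55
eef_pos: [0.5701, -0.0195, 0.1908]
ee_rot: [3.134, 0.066, -0.018]
ft_force: [0.5, 0.0, -1.9]
finger_gap: 0.0582
t: 10.35
eef_pos: [0.5863, -0.1183, 0.1781]
ee_rot: [-3.14, -0.067, 0.052]
ft_force: [0.9, 0.8, -1.1]
finger_gap: 0.0583
```

```bash
python3 -m pendant '[[0,0,-0.01,-4],[0,0,0,-4],[0,0,0,-4],[0,0,0,-3],[0,0,0,0],[0,0,0,0],[0,0,0,0],[0,0,0,0]]'
cat > st.py <<'E'
from h import *
from scipy.spatial.transform import Rotation as R
import sys
def st(goal):
    s=r.get_state();M=R.from_rotvec(s["ee_rot"]).as_matrix()
    print("pos",s["eef_pos"].round(4),"az",np.degrees(np.arctan2(M[1,0],M[0,0])).round(2),"toolz",M[:,2].round(3),"F",s["ft_force"].round(1),"gap",round(s["finger_gap"],4))
    print("to go (tool)",(M.T@(np.array(goal)-s["eef_pos"])).round(4))
if __name__=="__main__": st([float(x) for x in sys.argv[1:4]])
E
python3 st.py .5985 -.177 .13
```

```text
t: 11.15
eef_pos: [0.5849, -0.1102, 0.1864]
ee_rot: [-3.092, -0.501, 0.058]
ft_force: [-0.5, 0.8, -1.5]
finger_gap: 0.0581
pos [ 0.5849 -0.1102  0.1864] az 18.43 toolz [-0.038  0.003 -0.999] F [-0.5  0.8 -1.5] gap 0.0581
to go (tool) [-0.0063  0.0685  0.0557]
```

```bash
python3 -m pendant '[[-0.003,0.02,0,0],[-0.003,0.02,0,0],[0,0.015,0,0],[0,0.0,0,0],[0,0,0.01,0],[0,0,0.01,0],[0,0,0,0],[0,0,0,0]]';python3 st.py .5985 -.177 .13
```

```text
t: 11.95
eef_pos: [0.5953, -0.163, 0.1631]
ee_rot: [-3.088, -0.502, 0.06]
ft_force: [0.5, 0.1, -0.8]
finger_gap: 0.0583
pos [ 0.5953 -0.163   0.1631] az 18.49 toolz [-0.04   0.006 -0.999] F [ 0.5  0.1 -0.8] gap 0.0583
to go (tool) [-0.0002  0.0149  0.0329]
```

```bash
python3 -m pendant '[[0,0,-0.007,0],[0,0,-0.007,0],[0,0,-0.007,0],[0,0,-0.007,0],[0,0,-0.007,0],[0,0,-0.007,0],[0,0,-0.007,0],[0,0,0,0]]';python3 st.py .5985 -.177 .13;  python3 -m pendant '[[0,0,0.045,0],[0,0,0,0],[0,0,0,0],[0,0,0,0],[0,0,0,0],[0,0,0,0],[0,0,0,0],[0,0,0,0]]';python3 st.py .5985 -.177 .13
```

```text
t: 12.75
eef_pos: [0.5985, -0.1625, 0.2189]
ee_rot: [-3.09, -0.505, 0.055]
ft_force: [-0.0, 0.1, -1.8]
finger_gap: 0.0584
pos [ 0.5985 -0.1625  0.2189] az 18.57 toolz [-0.036  0.005 -0.999] F [-0.   0.1 -1.8] gap 0.0584
to go (tool) [-0.0017  0.0151  0.0888]
t: 13.55
eef_pos: [0.6012, -0.1636, 0.1803]
ee_rot: [-3.095, -0.505, 0.039]
ft_force: [0.0, 0.2, -1.4]
finger_gap: 0.0584
pos [ 0.6012 -0.1636  0.1803] az 18.55 toolz [-0.025  0.002 -1.   ] F [ 0.   0.2 -1.4] gap 0.0584
to go (tool) [-0.0057  0.0124  0.0503]
```

The fast down-stroke, slow up-stroke trick takes out the tool tilt. I repeat it until the tilt is back to the value it had at the grasp (+0.026).

```bash
U='x'; python3 -m pendant '[[0,0,-0.006,0],[0,0,-0.006,0],[0,0,-0.006,0],[0,0,-0.006,0],[0,0,-0.006,0],[0,0,-0.006,0],[0,0,0,0],[0,0,0.045,0]]'; python3 -m pendant '[[0,0,0,0],[0,0,0,0],[0,0,-0.006,0],[0,0,-0.006,0],[0,0,-0.006,0],[0,0,-0.006,0],[0,0,-0.006,0],[0,0,-0.006,0]]';python3 st.py .5985 -.177 .13;  python3 -m pendant '[[0,0,0,0],[0,0,0.045,0],[0,0,0,0],[0,0,0,0],[0,0,0,0],[0,0,0,0],[0,0,0,0],[0,0,0,0]]';python3 st.py .5985 -.177 .13
```

```text
t: 14.35
eef_pos: [0.6071, -0.1652, 0.1822]
ee_rot: [3.099, 0.506, -0.014]
ft_force: [1.7, 0.1, -2.6]
finger_gap: 0.0583
t: 15.15
eef_pos: [0.6068, -0.1649, 0.2222]
ee_rot: [3.1, 0.506, -0.017]
ft_force: [0.0, 0.7, -2.1]
finger_gap: 0.0581
pos [ 0.6068 -0.1649  0.2222] az 18.54 toolz [-0.011 -0.002 -1.   ] F [ 0.   0.7 -2.1] gap 0.0581
to go (tool) [-0.0108  0.0089  0.0923]
t: 15.95
eef_pos: [0.6108, -0.1662, 0.1845]
ee_rot: [3.095, 0.505, 0.001]
ft_force: [0.5, 0.4, -1.7]
finger_gap: 0.0587
pos [ 0.6108 -0.1662  0.1845] az 18.54 toolz [ 0.001 -0.005 -1.   ] F [ 0.5  0.4 -1.7] gap 0.0587
to go (tool) [-0.0151  0.006   0.0546]
```

```bash
python3 -m pendant '[[0,0,-0.006,0],[0,0,-0.006,0],[0,0,-0.006,0],[0,0,-0.006,0],[0,0,-0.006,0],[0,0,-0.006,0],[0,0,0,0],[0,0,0.045,0]]'; python3 -m pendant '[[0,0,0,0],[0,0,0,0],[0,0,-0.006,0],[0,0,-0.006,0],[0,0,-0.006,0],[0,0,-0.006,0],[0,0,-0.006,0],[0,0,-0.006,0]]';  python3 -m pendant '[[0,0,0,0],[0,0,0.045,0],[0,0,0,0],[0,0,0,0],[-0.007,0.002,0,0],[-0.007,0.002,0,0],[0,0,0,0],[0,0,0,0]]';python3 st.py .5985 -.177 .13
python3 - <<'E'
from h import *
for n in("wrist","side","top"):
    c=viewer.read_camera(n);cv2.imwrite(f"pics/{n}5.png",c["image"])
E
```

```text
t: 16.75
eef_pos: [0.6174, -0.168, 0.1876]
ee_rot: [3.087, 0.504, 0.028]
ft_force: [1.0, -0.8, -1.7]
finger_gap: 0.0586
t: 17.55
eef_pos: [0.6159, -0.1674, 0.2274]
ee_rot: [3.088, 0.504, 0.024]
ft_force: [-1.0, -0.2, -0.4]
finger_gap: 0.059
t: 18.35
eef_pos: [0.6075, -0.1782, 0.1897]
ee_rot: [3.083, 0.503, 0.041]
ft_force: [-0.5, 0.3, -0.8]
finger_gap: 0.0587
pos [ 0.6075 -0.1782  0.1897] az 18.53 toolz [ 0.029 -0.013 -1.   ] F [-0.5  0.3 -0.8] gap 0.0587
to go (tool) [-0.0095 -0.0052  0.0594]
```

View pics/wrist5.png

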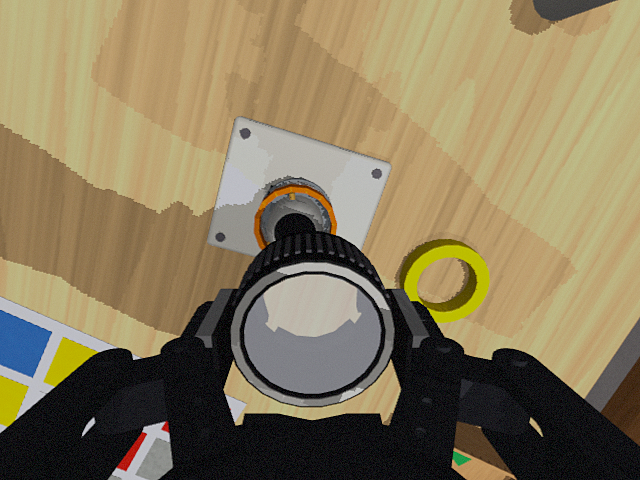

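View pics/side5.png

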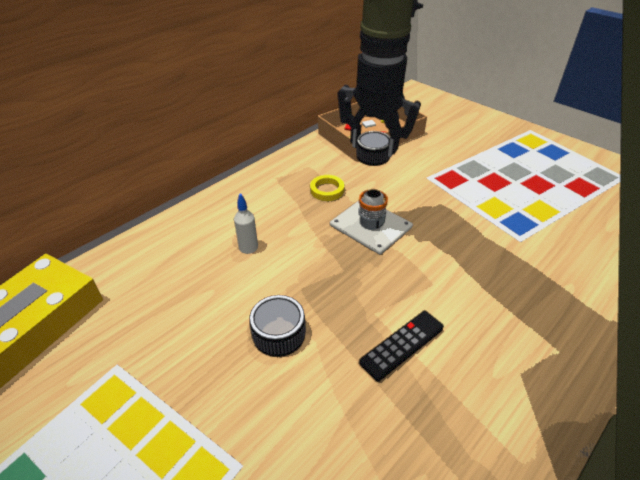

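Run:
```python
from h import *
c=viewer.read_camera("wrist");I=c["image"];g=cv2.cvtColor(I,cv2.COLOR_BGR2GRAY)
P=[]
for u,v in((245,133),(376,173),(221,237)):
    w=g[v-8:v+9,u-8:u+9];m=(w<110).astype(np.uint8);M=cv2.moments(m);uu,vv=u-8+M["m10"]/M["m00"],v-8+M["m01"]/M["m00"];p=onz(c,uu,vv,.012);P.append(p);print(round(uu,1),round(vv,1),p.round(4))
print("mid",(P[1]+P[2])/2, np.linalg.norm(P[0]-P[1]),np.linalg.norm(P[0]-P[2]))
m=cv2.inRange(cv2.cvtColor(I[170:260,245:345],cv2.COLOR_BGR2HSV),(5,150,80),(20,255,255));cs,_=cv2.findContours(m,0,1)
h=cv2.convexHull(np.vstack(cs))[:,0]+[245,170];h=h[h[:,1]<228];ce,R=circ([onz(c,*x,.073) for x in h]);print("ring",ce,2*R)
p=onz(c,291,196,.068)[:2]
print("pin",p,np.degrees(np.arctan2(*(p-[.5985,-.177])[::-1])))
cv2.imwrite("pics/w5z.png",cv2.resize(I[165:265,235:355],(800,667)[:2],interpolation=cv2.INTER_CUBIC)[:600])
c2=viewer.read_camera("top");I2=c2["image"]
cv2.imwrite("pics/t5z.png",cv2.resize(I2[180:290,390:500],(600,600),interpolation=cv2.INTER_CUBIC))
```

```text
245.1 133.4 [ 0.5431 -0.1356  0.012 ]
376.8 173.9 [ 0.6512 -0.1325  0.012 ]
219.9 237.5 [ 0.5456 -0.2238  0.012 ]
mid [ 0.5984194  -0.17817832  0.012     ] 0.10817974736254043 0.08829565093439004
ring [ 0.59789462 -0.17594909] 0.05387139852080332
pin [ 0.58939274 -0.15901436] 116.85595612856417
```

View pics/w5z.png

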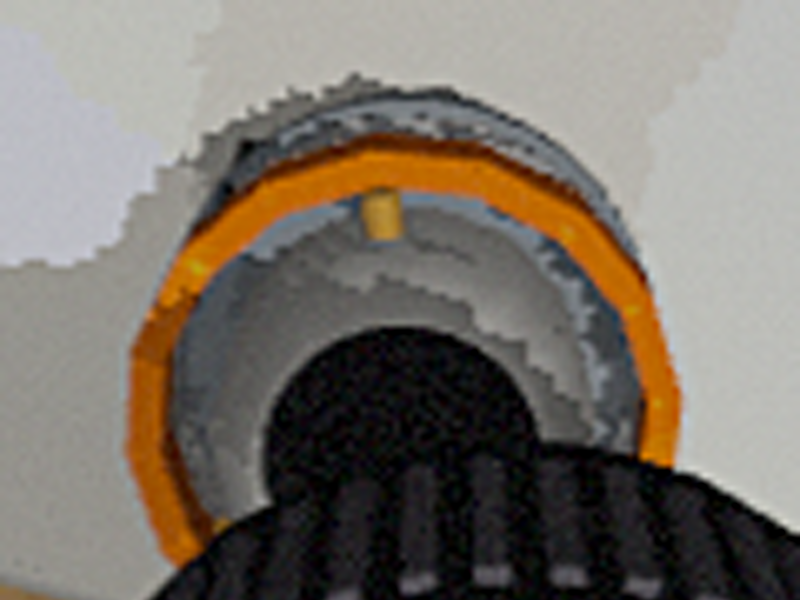

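```bash
python3 -m pendant '[[-0.005,-0.003,0,0],[-0.005,-0.002,0,0],[0,0,0,0],[0,0,0.015,0],[0,0,0.015,0],[0,0,0.015,0],[0,0,0,0],[0,0,0,0]]';python3 st.py .5984 -.177 .12
```

```text
t: 19.4
eef_pos: [0.596, -0.1759, 0.1427]
ee_rot: [3.083, 0.505, 0.039]
ft_force: [-0.4, -0.3, -1.3]
finger_gap: 0.0587
pos [ 0.596  -0.1759  0.1427] az 18.61 toolz [ 0.028 -0.013 -1.   ] F [-0.4 -0.3 -1.3] gap 0.0587
to go (tool) [0.0014 0.0013 0.0228]
```

```bash
python3 -m pendant '[[0.0014,0.0012,0,0],[0,0,0,0],[0,0,0.007,0],[0,0,0.007,0],[0,0,0.007,0],[0,0,0,0],[0,0,0,0],[0,0,0,0]]';python3 st.py .5984 -.177 .102
python3 - <<'E'
from h import *
o=[]
for n,(x0,y0,w) in(("side",(310,130,120)),("top",(390,170,120))):
    c=viewer.read_camera(n);o.append(cv2.resize(c["image"][y0:y0+w,x0:x0+w],(400,400),interpolation=cv2.INTER_CUBIC))
cv2.imwrite("pics/s6.png",np.hstack(o))
E
```

```text
t: 20.2
eef_pos: [0.5998, -0.1773, 0.1222]
ee_rot: [3.082, 0.505, 0.044]
ft_force: [0.7, 1.0, -0.8]
finger_gap: 0.0583
pos [ 0.5998 -0.1773  0.1222] az 18.62 toolz [ 0.031 -0.014 -0.999] F [ 0.7  1.  -0.8] gap 0.0583
to go (tool) [-0.0017 -0.0012  0.0201]
```

View pics/s6.png

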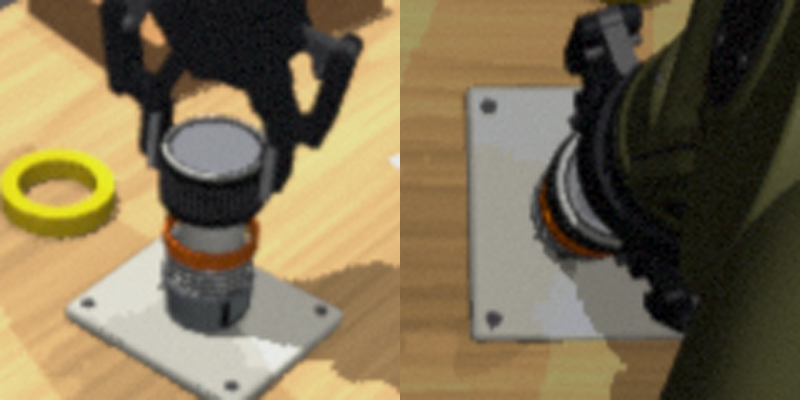

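The side crop shows the cell directly over the orange ring and coaxial with the tower. I lower it on.

```bash
python3 -m pendant '[[-0.002,-0.001,0.004,0],[0,0,0.005,0],[0,0,0.005,0],[0,0,0,0],[0,0,0.003,0],[0,0,0.003,0],[0,0,0.002,0],[0,0,0,0]]';python3 st.py .5984 -.177 .101
```

```text
t: 21.1
eef_pos: [0.5987, -0.1776, 0.0994]
ee_rot: [3.081, 0.504, 0.047]
ft_force: [-1.0, -0.8, 1.7]
finger_gap: 0.0585
pos [ 0.5987 -0.1776  0.0994] az 18.62 toolz [ 0.033 -0.014 -0.999] F [-1.  -0.8  1.7] gap 0.0585
to go (tool) [-0.0001 -0.0006 -0.0016]
```

```bash
python3 -m pendant '[[0,0,0.003,0],[0,0,0.003,0],[0,0,0.003,0],[0,0,0.003,0],[0,0,0,0],[0,0,0,0],[0,0,0,0],[0,0,0,0]]';python3 st.py .5984 -.177 .084
```

```text
t: 21.9
eef_pos: [0.5989, -0.1777, 0.0888]
ee_rot: [3.081, 0.504, 0.048]
ft_force: [-1.9, -0.1, 3.9]
finger_gap: 0.0586
pos [ 0.5989 -0.1777  0.0888] az 18.62 toolz [ 0.034 -0.014 -0.999] F [-1.9 -0.1  3.9] gap 0.0586
to go (tool) [-0.0004 -0.001   0.0048]
```

It passed the pin level (98 mm) with only spring force, so the keyways are over the pins. I press on home.

```bash
python3 -m pendant '[[0,0,0.003,0],[0,0,0.003,0],[0,0,0.003,0],[0,0,0.003,0],[0,0,0.003,0],[0,0,0.003,0],[0,0,0.003,0],[0,0,0.003,0]]';python3 st.py .5984 -.177 .084
python3 - <<'E'
from h import *
o=[]
for n,(x0,y0,w) in(("side",(310,130,120)),("wrist",(190,200,240))):
    c=viewer.read_camera(n);o.append(cv2.resize(c["image"][y0:y0+w,x0:x0+w],(400,400),interpolation=cv2.INTER_CUBIC))
cv2.imwrite("pics/s7.png",np.hstack(o))
E
```

```text
t: 22.7
eef_pos: [0.599, -0.178, 0.0839]
ee_rot: [3.076, 0.503, 0.059]
ft_force: [-8.1, 1.2, 22.9]
finger_gap: 0.0588
pos [ 0.599  -0.178   0.0839] az 18.6 toolz [ 0.041 -0.018 -0.999] F [-8.1  1.2 22.9] gap 0.0588
to go (tool) [-0.0003 -0.0012 -0.0002]
```

View pics/s7.png

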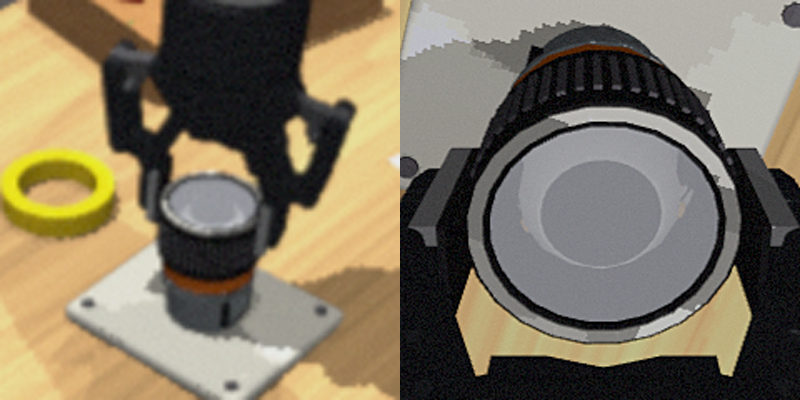

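Run:
```python
from h import *
for n,box,lo in(("side",(335,175,395,215),120),("wrist",(225,255,415,410),120)):
    c=viewer.read_camera(n);x0,y0,x1,y1=box;I=c["image"][y0:y1,x0:x1]
    m=cv2.inRange(cv2.cvtColor(I,cv2.COLOR_BGR2HSV),(0,0,lo),(180,60,255));cs,_=cv2.findContours(m,0,1);k=max(cs,key=lambda k:cv2.contourArea(cv2.convexHull(k)));h=cv2.convexHull(k)[:,0]+[x0,y0]
    for z in(.088,.09,.092,.104):
        ce,R=circ([onz(c,*q,z) for q in h]);print(n,z,ce.round(4),(2*R).round(4))
s=r.get_state();print(s["eef_pos"],s["ft_force"],s["qd"].round(4))
```

```text
side 0.088 [ 0.5993 -0.1788] 0.0503
side 0.09 [ 0.5977 -0.1767] 0.0502
side 0.092 [ 0.5961 -0.1745] 0.05
side 0.104 [ 0.5867 -0.1617] 0.0488
wrist 0.088 [ 0.5996 -0.1793] 0.0494
wrist 0.09 [ 0.5991 -0.178 ] 0.0486
wrist 0.092 [ 0.5986 -0.1768] 0.0477
wrist 0.104 [ 0.5956 -0.1692] 0.0427
[ 0.59901864 -0.17800046  0.08384628] [-8.21372446  2.2291155  21.19265096] [ 0.0011 -0.0003 -0.0006  0.0008 -0.0009  0.0003]
```

The rays from the side and wrist views cross at rim height 0.090 m, which is the home height, and the arm is at rest pressing with about 21 N. I hand it in.

```bash
python3 -c "
from rig import r
print(r.job_done()); s=r.get_state(); print(s['t'],s['eef_pos'],s['ft_force'],s['finger_gap'])"
```

```text
the job is handed in; nothing more can be done
None
the job is handed in; nothing more can be done
```

I handed the job in with the lens cell pushed home on the magnifier, still gripped and pressed down. The hand-in gave no verdict and no last state reading, so what follows is from my checks just before it.

**What I did**
- **Cell choice:** I took the smaller of the two knurled rings. Its rim measured 57–59 mm across, against 81–83 mm for the larger one.
- **Turn:** Two keyways showed through the glass in the wrist camera and the brass pins showed in the top view. I turned the cell 16° in the air from those readings, and it slid over the pins at the first push without any search.

**Last checks**
- **Height:** The TCP stopped at z = 0.084 m, which matches the home position for my grasp. The side and wrist views also agree on the home rim height of about 0.090 m and put the cell within about 1 mm of the axis.
- **Grip and push:** The arm was at rest, pushing with about 21 N against the 8 N spring, and the finger gap was 58.8 mm.

**Shaky points**
- The tool had picked up 0.04–0.06 rad of tilt while carrying the cell. I worked most of it out before placing. I estimate the cell was about 0.03 rad off upright at the end, but I did not measure it directly.
- About 8 N of sideways force remained.
- The rim diameters in the final pictures came out at 49–50 mm, because the fingers hid part of the rim and the inner edge was picked up. I relied on the rim centres instead.
- I did not measure the bystanders again after the start. The arm kept clear of them and I noticed no change in the later pictures.

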